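# Slide the amplifier tray home and latch it

## Task

Using only the fingertips or the outside of the fingers, gently push the amplifier tray by its upright black panel along the rails of the steel chassis until you feel it drop into its locating notches; then swing the latch bar fully across behind the panel. Only push: do not lift, tip or carry the tray, leave the other things on the bench where they are, and finish clear of everything.

Things in the scene. Friction and masses are not known exactly. Their poses are not given: they have to be found in the camera images.
- chassis: Open-topped steel chassis, fixed, 320 x 190 mm. Origin on the bench; +x along the rails, the way the tray is pushed; +y left. Extends x -165..+155 (fins to +169), y -95..+95. Side walls 52 high, far end wall 60; near end open. Between the rails (|y| < 65) empty down to a 4 mm floor. Rail tops 40 above the bench; each rail has two notches 12 long, 5 deep, for the tray's feet.
- seat (a point): Where the tray's origin ends up when dropped home: chassis x +75 (+-2 mm play along x and y), 35 above the bench. Notches and the far end wall stop the tray there; it sits square to the chassis.
- tray: Loose amplifier tray, 420-840 g: plate 150 (x) x 178 (y) x 3 on four feet, 2 mm side play. Origin: tray centre, underside of feet; 40 above the bench on the rails, 35 once dropped. Starts 60-100 mm short of the seat, nearly square. Near edge: upright black panel 150 wide, 6 to 50 above origin, outer face at x -79. Other parts at most 46 above origin. Slides at 2-9 N; may tip if pushed hard high up when stopped.
- panel_face (a point): Middle of the flat outer face of the tray's black panel, 28 mm above the tray's origin: the place to push, towards chassis +x. A knob (24 dia, sticking 20 out) is on the face 55 to the left (+y) of this point; the rest of the face is flat.
- latch (a joint): Latch bar angle, rad. At 0 the bar points 210 deg anticlockwise from chassis +x (back and outwards); it grows clockwise seen from above to a hard stop at 2.094, where the bar points to chassis +y, 3 to 8 mm behind the seated panel; a tray well short of its seat blocks it. Starts 0 to 0.4, stays where left, about 1 N at the post moves it.
- latch_pivot (a point): Centre of the latch bar's upright pivot, outside the chassis' right wall (chassis x -15, y -106 mm), at the bar's mid-height. The bar is 10 wide, reaches 70 from here and lies 55 to 64 above the bench, just over the side wall.
- latch_post (a point): Middle of the upright round post (10 mm dia, 24 tall, from 64 to 88 above the bench) near the free end of the latch bar, 65 from the pivot: the place to push the bar round.
- screw_jar: clear screw jar with metal lid, 52 dia x 65 high, standing to the right of the chassis (sizes in mm; origin at the centre of its underside). Bystander: leave alone.
- capacitor: loose black capacitor can, 35 dia x 55 high, standing by the chassis' right wall near its far end (sizes in mm; origin at the centre of its underside). Bystander: leave alone.
- screwdriver: screwdriver 190 long lying by the chassis' left wall (sizes in mm; origin at the centre of its underside). Bystander: leave alone.
- terminals: white terminal block 60 x 20 x 18, lying left of the chassis' near end (sizes in mm; origin at the centre of its underside). Bystander: leave alone.
- carton: closed white carton 110 x 80 x 50, left of the chassis (sizes in mm; origin at the centre of its underside). Bystander: leave alone.
- solder_reel: bare metal reel 60 dia x 40 high, to the right of the chassis, beyond the screw jar (sizes in mm; origin at the centre of its underside). Bystander: leave alone.
Things that resemble listed ones, but are neither listed nor needed, are in the scene too. What is shaped like the tray but blue is not meant.

How it is judged:
By the outcome, as a careful person would: the job done as asked, in the order asked, and still so for the second after the job is handed in, with the robot touching nothing.
It also fails if it takes over 51 s, if anything falls off the work surface, if the arm or the gripper's body presses on something with over 40 N, if the wrist force passes 120 N, or if a joint passes its speed limit or range.

## Robot

A 6-joint arm with a two-finger parallel gripper is mounted at the origin on the work surface. World frame = base frame: x ahead of the robot, y to its left, z up, the work surface at z = 0. Lengths are in m, angles in rad, forces in N, time in s.
With the tool pointing down it reaches from about 0.3 to 0.825 m from the base axis. Payload 5.4 kg.
Tool frame: the origin (TCP) lies on the centre line of the jaws, within the pads' length; the fingertips stand 8 mm ahead of it and the grasp point (between the pads) lies 11 mm behind it; z points along the fingers, y is the direction in which the jaws open and shut (so a half turn about z gives the same grasp; the last joint's range is limited). The gripper opens to 92 mm and grips with 3 to 60 N. Pads are 20 mm wide; open, the fingers measure 128 mm over their backs; the gripper's body (75 mm by 189 mm) begins 69 mm behind the grasp point.
Start: joints at [0.915, 0.158, 1.597, -0, 1.386, -0.21], TCP at [0.248, 0.519, 0.223] pointing down, gripper open.
Joint ranges: [-2.91, 2.91], [-0.94, 2.29], [0.18, 2.7], [-1.29, 4.43], [0.17, 2.64], [-3, 3]. Speed limits (rad/s): [2.57, 2.57, 3.14, 3.14, 3.14, 3.14].

## Interface

Orientations are given as [roll, pitch, yaw] about the fixed x, y, z axes, in that order (R = Rz(yaw) Ry(pitch) Rx(roll)).
In Python, from station import observe, get_image, camera_model, hand_in gives the robot as it stands.
- The arm moves only by the tool send_rows, never from a script. Its argument "commands" is one flat list of numbers, 7 for each row, row after row: the shift along the world's x, y, z in units of 500 mm (1.0 is 500 mm), then the turn, a rotation vector about the world's x, y, z in units of 360 degrees (1.0 is 360 degrees), then the closure, from 0 (fully open) to 1 (shut). A call has 1 to 12 rows; each row is the pose to reach, as a shift and turn from the pose commanded when the call began, turning the shorter way round; what a row does not reach only later rows make up. A row lasts 1/12 s, in which the tool goes at most 41.7 mm and 7.16 degrees, less where a joint would pass 70% of its speed; a pose out of reach is approached as far as the arm can. A call with a number of a shift or a turn outside -1 to 1 is refused whole. A call with a gripper value outside its range is refused whole. The fingers move at their own pace and stop on an object; the grip force is fixed at half the most. Time passes only in rows, so rows that repeat a pose let the fingers close. It gives the time, the measured TCP pose, the force and the opening at its end, in the units of the state.
- observe(): the state, without advancing time (a new reading comes with each control period).
- get_image(name): name is "scene" or "top" or "wrist"; returns (picture, depth): 420x560x3 uint8, red, green, blue; 420x560 float32, m along the optical axis (not along the pixel's ray), 0 where there is no reading.
- camera_model(name): a dict with "fx", "fy", "cx", "cy" (pixels), "dist" ([k1, k2, p1, p2, k3] as OpenCV has them; the pictures are not rectified), "T" (4x4, takes a point from camera to world coordinates); the wrist camera has in their place "tool_from_camera" (4x4, takes a point from camera to tool coordinates, whose origin is the TCP and whose axes are the flange's). Camera axes: x right, y down, z forward; pixel columns grow to the right and rows downward; lengths in m; the calibration is good to about 2 mm. A picture is of the moment at which its call begins: read the wrist's pose just before it. camera_model takes no time and is no camera call.
- hand_in(): hands the job in, once; it reports no verdict.
The state is a dict: "t": time; "joint_positions": joint angles; "qvel": joint speeds; "joint_torque": joint torques, N m; "tcp_pos": TCP position; "tcp_rot": TCP orientation; "contact_force": force on the tool from outside, world axes, zero at the start; "ft_torque": the same for the moment, N m; "gripper_width": finger opening in m.
Only numpy, scipy, OpenCV 4.12 (cv2) and the standard library are available. Lean on these libraries where they do the work, as an engineer would, in place of code of your own. Each camera call takes 0.05 s, during which the arm holds its last target.

## Working session

There is one attempt and no reset: what is moved stays moved. The work goes in short steps, Python scripts to look and compute and a tool call to move; the robot and the scene stay as the last step left them, time stands still between calls to the robot, and variables do not carry over. Pictures are saved under pics/ and viewed, and the job is handed in when it is done.

Besides the shell and the picture viewer there is one more tool, called after "Call:" as name(argument=value, ...) on one line, values as JSON. send_rows: Moves the arm, as the interface text tells. Its arguments: {"type":"object","properties":{"commands":{"type":"array"}},"required":["commands"]}

```bash
mkdir -p pics; ls
cat > h.py <<'E'
import numpy as np,cv2
from station import observe,get_image,camera_model,hand_in
def save(n,im,name=None): cv2.imwrite('pics/'+n+'.png',im[:,:,::-1])
def ray(m,px,T=None):
    K=np.array([[m['fx'],0,m['cx']],[0,m['fy'],m['cy']],[0,0,1]])
    T=m['T'] if T is None else T; T=np.array(T)
    p=cv2.undistortPoints(np.array(px,float).reshape(-1,1,2),K,np.array(m['dist'])).reshape(-1,2)
    d=np.c_[p,np.ones(len(p))]@T[:3,:3].T
    return T[:3,3],d
def onplane(m,px,z,T=None):
    o,d=ray(m,px,T); return o+d*((z-o[2])/d[:,2])[:,None]
def cloud(m,dep,T=None):
    v,u=np.mgrid[:dep.shape[0],:dep.shape[1]]
    o,d=ray(m,np.c_[u.ravel(),v.ravel()],T)
    P=o+d*dep.ravel()[:,None]; P[dep.ravel()==0]=np.nan
    return P.reshape(*dep.shape,3)
E
python3 - <<'E'
from h import *
print(observe())
for n in('top','scene'):
    im,d=get_image(n); save(n+'0',im); np.savez('%s0.npz'%n,im=im,d=d); m=camera_model(n); print(n,m)
E
```

```text
pics
{'t': 0.0, 'joint_positions': array([ 9.14904366e-01,  1.59085210e-01,  1.59821863e+00, -9.30041027e-06,
        1.38616036e+00, -2.10117070e-01]), 'qvel': array([ 6.03845666e-04,  8.13628187e-04, -5.16195165e-04,  9.39929579e-05,
        2.86672948e-04, -4.85386880e-04]), 'joint_torque': array([ 1.38181513e-03, -3.85558712e+01, -3.22118104e+01,  7.04524247e-02,
        3.76009208e-02, -1.47522669e-04]), 'tcp_pos': array([0.24757165, 0.51830816, 0.22160539]), 'tcp_rot': array([-3.13976036e+00, -3.81418882e-04,  2.69581913e+00]), 'contact_force': array([-0.20219458, -0.03189327,  0.16209654]), 'ft_torque': array([-0.01975439, -0.04383035,  0.02413867]), 'gripper_width': 0.09192298684948176}
top {'fx': 449.02402488419756, 'fy': 449.02402488419756, 'cx': 278.59551113120676, 'cy': 205.46837914212892, 'dist': array([-0.1360859,  0.       ,  0.       ,  0.       ,  0.       ]), 'T': array([[ 0.01727743, -0.98177515,  0.1892592 ,  0.23622522],
       [-0.99977815, -0.01924467, -0.00856154,  0.02387593],
       [ 0.01204773, -0.18906929, -0.98188984,  1.2857254 ],
       [ 0.        ,  0.        ,  0.        ,  1.        ]])}
scene {'fx': 538.4227820699653, 'fy': 538.4227820699653, 'cx': 273.0880631477504, 'cy': 214.35275170205065, 'dist': array([-0.08537464,  0.        ,  0.        ,  0.        ,  0.        ]), 'T': array([[-0.59127498,  0.48394792, -0.64512659,  1.22417039],
       [ 0.80620848,  0.3343272 , -0.48811188,  0.5967608 ],
       [-0.02053737, -0.80871487, -0.58784222,  0.78377683],
       [ 0.        ,  0.        ,  0.        ,  1.        ]])}
```

View pics/top0.png

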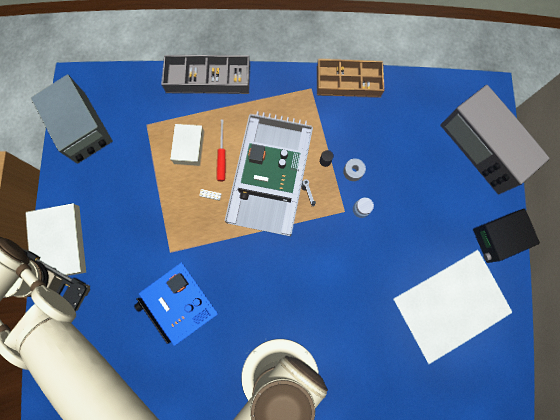

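View pics/scene0.png

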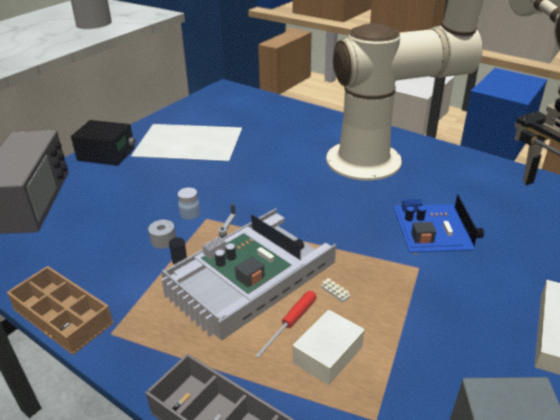

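The top view shows the chassis at about (268,175), with its fins away from the robot and its open end at about (260,228). The green tray inside has its black panel at about (265,195), and the latch is at (309,193). The blue look-alike at (178,303) is not the one meant. Next I'll enlarge the chassis.

Run:
```python
from h import *
for n,(r0,r1,c0,c1) in (('top',(100,250,190,390)),('scene',(180,340,140,350))):
    im=np.load(n+'0.npz')['im'][r0:r1,c0:c1]
    save(n+'c',cv2.resize(im,None,fx=3.8,fy=3.7,interpolation=cv2.INTER_CUBIC))
z=np.load('top0.npz'); m=camera_model('top'); P=cloud(m,z['d'])
for u,v in [(200,220),(260,222),(265,163),(265,190),(310,193),(306,183),(312,203),(290,165),(235,165),(326,158),(364,206)]: print(u,v,P[v,u].round(4))
```

```text
200 220 [0.4363 0.2398 0.002 ]
260 222 [0.4335 0.0655 0.005 ]
265 163 [0.5954 0.0539 0.0563]
265 190 [0.5188 0.0523 0.0467]
310 193 [ 0.5095 -0.074   0.061 ]
306 183 [ 0.537  -0.0624  0.0654]
312 203 [ 0.4764 -0.0777  0.0848]
290 165 [ 0.5932 -0.0175  0.0486]
235 165 [0.603  0.144  0.0035]
326 158 [ 0.6158 -0.1206  0.0506]
364 206 [ 0.4752 -0.2254  0.0624]
```

View pics/topc.png

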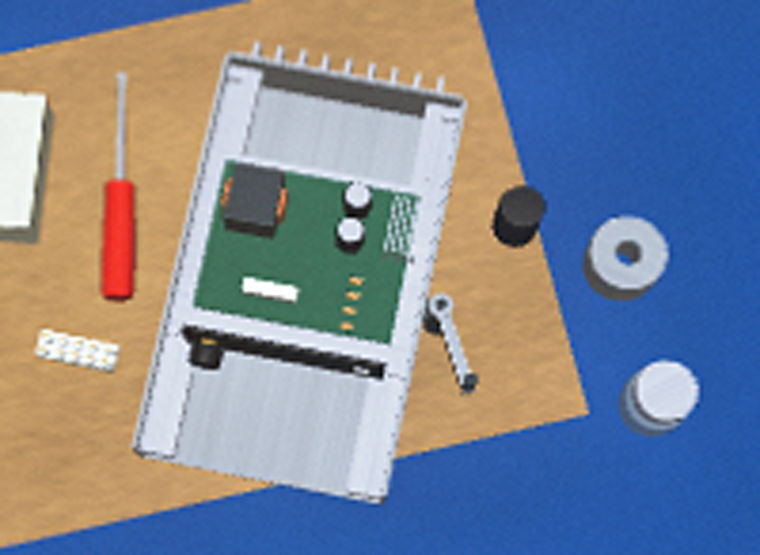

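View pics/scenec.png

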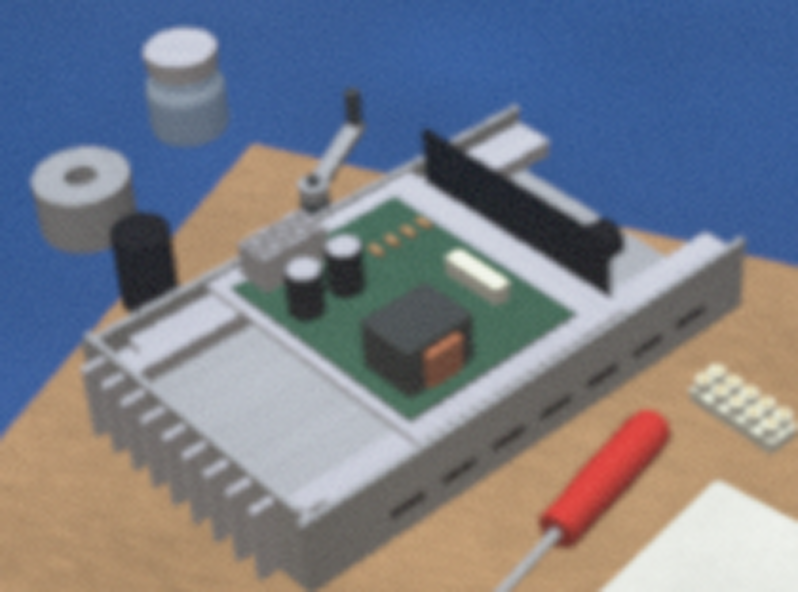

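Run:
```python
from h import *
m=camera_model('top')
c=lambda l:[(x/3.8+190-.37,y/3.7+100-.37) for x,y in l]
N=onplane(m,c([(137,454),(384,501)]),.052);F=onplane(m,c([(228,55),(464,100)]),.060)
print(N.round(4),F.round(4))
print('w',np.linalg.norm(N[0]-N[1]),np.linalg.norm(F[0]-F[1]),'l',np.linalg.norm((F-N)[:,:2],axis=1))
Fm=F.mean(0);Nm=N.mean(0);d=(Fm-Nm)[:2];y=np.arctan2(d[1],d[0])
wl=(N[0]-N[1])+(F[0]-F[1]);print('yaw',y,np.arctan2(-wl[0],wl[1]))
# pivot cap, post top
pv=onplane(m,c([(441,305)]),.068);po=onplane(m,c([(469,378)]),.088);pn=onplane(m,c([(185,328),(384,370)]),.09)
print('pivot',pv,'post',po,'r',np.linalg.norm((pv-po)[:,:2]),'panel top',pn)
ex=np.array([np.cos(y),np.sin(y)]);ey=np.array([-ex[1],ex[0]])
mid=(Fm+Nm)[:2]/2+0.005*ex; print('origin',mid)
for q in (pv,po,pn[:1],pn[1:]): r=q[0,:2]-mid; print((r@ex*1e3).round(1),(r@ey*1e3).round(1))
# depth cloud check of panel top
z=np.load('top0.npz');P=cloud(m,z['d']);Q=P[105:240,220:320].reshape(-1,3)
L=np.c_[(Q[:,:2]-mid)@ex,(Q[:,:2]-mid)@ey,Q[:,2]]*1e3
s=L[(L[:,2]>82)&(L[:,2]<96)];
np.set_printoptions(suppress=True,linewidth=150);print(s[np.argsort(s[:,1])].round(1))
```

```text
[[ 0.4234  0.1594  0.052 ]
 [ 0.3914 -0.0217  0.052 ]] [[ 0.7403  0.1021  0.06  ]
 [ 0.7067 -0.0787  0.06  ]]
w 0.1839251510632442 0.18393931194601543 l [0.32205952 0.3203772 ]
yaw -0.1787697081522387 -0.17943699997323617
pivot [[ 0.53902475 -0.06127706  0.068     ]] post [[ 0.47913011 -0.08029475  0.088     ]] r 0.06284139895088553 panel top [[ 0.51237462  0.12434201  0.09      ]
 [ 0.4835159  -0.019145    0.09      ]]
origin [0.57037771 0.03936215]
-13.0 -104.6
-68.5 -134.0
-72.2 73.3
-75.1 -73.0
[[ -67.7 -139.4   86.3]
 [ -70.9 -137.2   86.3]
 [ -68.7 -136.6   88.7]
 ...
 [ -71.2   71.5   90.8]
 [ -73.9   74.    88.2]
 [ -72.    74.1   91.7]]
```

Everything matches: panel face at chassis x ≈ -76 (tray about 72 mm short), post about 63 from the pivot, latch near 0, chassis yaw -0.179. I'll close the jaws and move above the space behind the panel.

Call:
send_rows(commands=[0.42, -0.918, 0, 0, 0, 0.0425, 1, 0.42, -0.918, 0, 0, 0, 0.0425, 1, 0.42, -0.918, 0, 0, 0, 0.0425, 1, 0.42, -0.918, 0, 0, 0, 0.0425, 1, 0.42, -0.918, 0, 0, 0, 0.0425, 1, 0.42, -0.918, 0, 0, 0, 0.0425, 1, 0.42, -0.918, 0, 0, 0, 0.0425, 1, 0.42, -0.918, 0, 0, 0, 0.0425, 1, 0.42, -0.918, 0, 0, 0, 0.0425, 1, 0.42, -0.918, 0, 0, 0, 0.0425, 1, 0.42, -0.918, 0, 0, 0, 0.0425, 1, 0.42, -0.918, 0, 0, 0, 0.0425, 1])

```text
t: 1.1
tcp_pos: [0.4539, 0.0669, 0.2224]
tcp_rot: [3.141, -0.0, 2.963]
contact_force: [0.4, 1.0, -0.2]
gripper_width: 0.014
```

Call:
send_rows(commands=[0, 0, 0, 0, 0, 0, 1, 0, 0, 0, 0, 0, 0, 1, 0, 0, 0, 0, 0, 0, 1, 0, 0, 0, 0, 0, 0, 1])

```text
t: 1.43
tcp_pos: [0.4531, 0.0701, 0.2223]
tcp_rot: [3.141, -0.001, 2.964]
contact_force: [-0.4, -0.5, -0.6]
gripper_width: 0.0005
```

Run:
```python
from h import *
s=observe();print(s['t'],s['tcp_pos'],s['tcp_rot'],s['joint_positions'],s['gripper_width'])
im,d=get_image('wrist'); save('w1',im);np.savez('w1.npz',im=im,d=d);m=camera_model('wrist');print(m)
```

```text
1.4333 [0.45313312 0.0701017  0.22231608] [ 3.14129445e+00 -7.96600224e-04  2.96446526e+00] [-1.11327814e-01 -1.52362389e-01  1.90904988e+00  3.56021562e-04
  1.38568044e+00 -1.50506229e+00] 0.0004544262099526845
{'fx': 322.5028807132895, 'fy': 322.5028807132895, 'cx': 277.64033609598584, 'cy': 215.69754334295084, 'dist': array([-0.04842995,  0.        ,  0.        ,  0.        ,  0.        ]), 'tool_from_camera': array([[ 2.31414834e-04, -9.62159740e-01, -2.72485929e-01,
         7.62720711e-02],
       [ 9.99999594e-01, -1.47669245e-05,  9.01414911e-04,
        -6.30986123e-04],
       [-8.71328915e-04, -2.72486027e-01,  9.62159345e-01,
        -1.61981213e-01],
       [ 0.00000000e+00,  0.00000000e+00,  0.00000000e+00,
         1.00000000e+00]])}
```

View pics/w1.png

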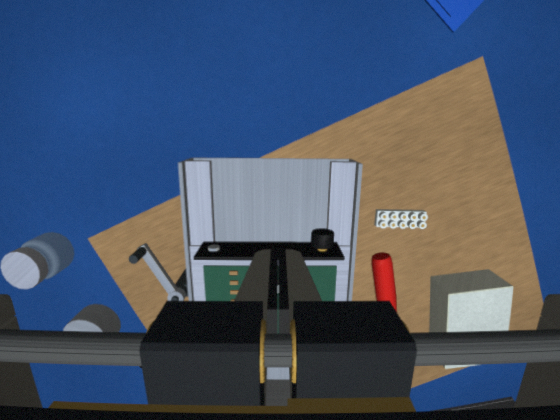

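The wrist view shows the panel square to the chassis at row ~245, cols 195–343. The knob is at (322,240), the post at (138,254) and the pivot at (178,296). I'll cross-check these positions against the top view.

Run:
```python
from h import *
from scipy.spatial.transform import Rotation as R
m=camera_model('wrist')
T=np.eye(4);T[:3,:3]=R.from_euler('xyz',[3.14129,-.0008,2.96446]).as_matrix();T[:3,3]=[.45313,.0701,.22232];T=T@m['tool_from_camera']
z=np.load('w1.npz');save('w1c',cv2.resize(z['im'][140:320,110:380],(800,533),interpolation=cv2.INTER_CUBIC))
y=-.179;ex=np.array([np.cos(y),np.sin(y)]);ey=np.array([-ex[1],ex[0]]);mid=np.array([.5704,.0394])
for n,p,h in [('near L wall',(361,161),.052),('near R wall',(180,161),.052),('panel L near top',(343,243),.09),('panel R',(196,243),.09),('post',(135,257),.088),('pivot',(177,297),.066)]:
    q=onplane(m,[p],h,T)[0];r=q[:2]-mid;print(n,q.round(4),(r@ex*1e3).round(1),(r@ey*1e3).round(1))
```

```text
near L wall [0.4281 0.1612 0.052 ] -161.7 94.6
near R wall [ 0.3953 -0.0217  0.052 ] -161.4 -91.3
panel L near top [0.4984 0.1264 0.09  ] -86.4 72.8
panel R [ 0.4731 -0.0146  0.09  ] -86.1 -70.5
post [ 0.4776 -0.0796  0.088 ] -70.1 -133.7
pivot [ 0.5394 -0.0595  0.066 ] -12.9 -102.8
```

View pics/w1c.png

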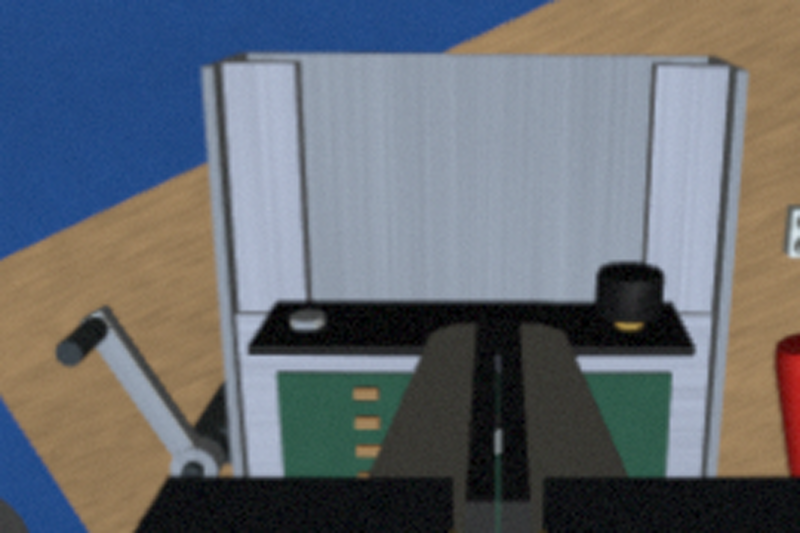

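Call:
send_rows(commands=[0.002, -0.024, -0.08, 0, 0, 0, 1, 0.002, -0.024, -0.16, 0, 0, 0, 1, 0.002, -0.024, -0.24, 0, 0, 0, 1, 0.002, -0.024, -0.29, 0, 0, 0, 1, 0.002, -0.024, -0.32, 0, 0, 0, 1, 0.002, -0.024, -0.32, 0, 0, 0, 1, 0.002, -0.024, -0.32, 0, 0, 0, 1, 0.002, -0.024, -0.32, 0, 0, 0, 1])

```text
t: 2.15
tcp_pos: [0.4558, 0.0575, 0.064]
tcp_rot: [3.141, 0.002, 2.964]
contact_force: [0.8, 0.2, 0.8]
gripper_width: 0.0003
```

Run:
```python
from h import *
s=observe();print(s['t'],s['tcp_pos'],s['tcp_rot'],s['contact_force'])
im,d=get_image('wrist'); save('w2',im)
```

```text
2.15 [0.45575925 0.0575032  0.06402003] [3.14146963e+00 2.37910564e-03 2.96434875e+00] [0.82888708 0.21225573 0.84193558]
```

View pics/w2.png

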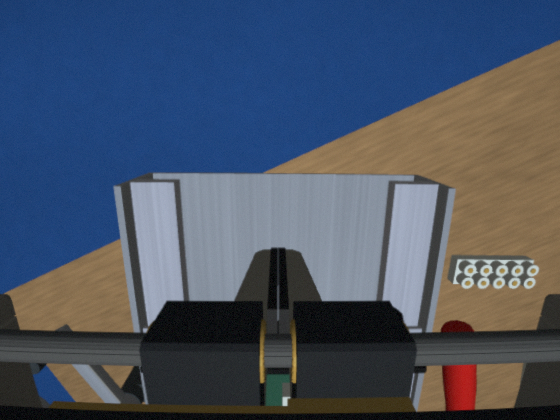

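Call:
send_rows(commands=[0.0059, -0.0011, 0, 0, 0, 0, 1, 0.0118, -0.0021, 0, 0, 0, 0, 1, 0.0177, -0.0032, 0, 0, 0, 0, 1, 0.0236, -0.0043, 0, 0, 0, 0, 1, 0.0295, -0.0053, 0, 0, 0, 0, 1, 0.0354, -0.0064, 0, 0, 0, 0, 1, 0.0413, -0.0075, 0, 0, 0, 0, 1, 0.0472, -0.0085, 0, 0, 0, 0, 1, 0.0531, -0.0096, 0, 0, 0, 0, 1])

```text
t: 2.95
tcp_pos: [0.4816, 0.052, 0.0625]
tcp_rot: [3.142, -0.0, 2.963]
contact_force: [0.2, -0.3, -0.5]
gripper_width: -0.0
```

Call:
send_rows(commands=[0.004, -0.0007, 0, 0, 0, 0, 1, 0.008, -0.0014, 0, 0, 0, 0, 1, 0.012, -0.0021, 0, 0, 0, 0, 1, 0.016, -0.0028, 0, 0, 0, 0, 1, 0.02, -0.0036, 0, 0, 0, 0, 1, 0.024, -0.0043, 0, 0, 0, 0, 1])

```text
t: 3.45
tcp_pos: [0.4914, 0.0504, 0.0622]
tcp_rot: [-3.141, -0.005, 2.963]
contact_force: [-7.5, 0.1, 6.5]
gripper_width: 0.0006
```

Call:
send_rows(commands=[0.004, -0.0007, 0, 0, 0, 0, 1, 0.008, -0.0014, 0, 0, 0, 0, 1, 0.012, -0.0021, 0, 0, 0, 0, 1, 0.016, -0.0028, 0, 0, 0, 0, 1, 0.02, -0.0036, 0, 0, 0, 0, 1, 0.024, -0.0043, 0, 0, 0, 0, 1])

```text
t: 3.95
tcp_pos: [0.5035, 0.0483, 0.0622]
tcp_rot: [-3.141, -0.005, 2.963]
contact_force: [-7.6, 1.8, 5.7]
gripper_width: 0.0006
```

Run:
```python
from h import *
s=observe();print(s['t'],s['tcp_pos'],s['contact_force'],s['ft_torque'])
im,d=get_image('scene'); save('s3',cv2.resize(im[150:340,140:380],(800,600)))
```

```text
3.95 [0.50345205 0.04828747 0.06224758] [-7.56152919  1.79545559  5.67071388] [0.24962516 1.05313354 0.04794879]
```

View pics/s3.png

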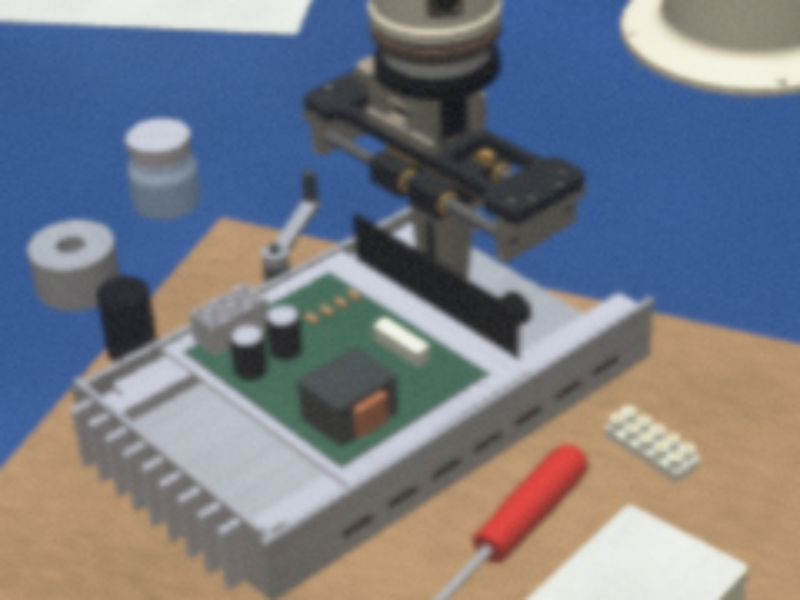

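The tray is sliding flat and square at about 7.6 N, so I'll continue.

Call:
send_rows(commands=[0.004, -0.0007, 0, 0, 0, 0, 1, 0.008, -0.0014, 0, 0, 0, 0, 1, 0.012, -0.0021, 0, 0, 0, 0, 1, 0.016, -0.0028, 0, 0, 0, 0, 1, 0.02, -0.0036, 0, 0, 0, 0, 1, 0.024, -0.0043, 0, 0, 0, 0, 1, 0.028, -0.005, 0, 0, 0, 0, 1, 0.032, -0.0057, 0, 0, 0, 0, 1, 0.036, -0.0064, 0, 0, 0, 0, 1, 0.04, -0.0071, 0, 0, 0, 0, 1])

```text
t: 4.83
tcp_pos: [0.5235, 0.0447, 0.0621]
tcp_rot: [-3.142, -0.005, 2.963]
contact_force: [-7.0, 0.6, 4.6]
gripper_width: 0.0008
```

Call:
send_rows(commands=[0.004, -0.0007, 0, 0, 0, 0, 1, 0.008, -0.0014, 0, 0, 0, 0, 1, 0.012, -0.0021, 0, 0, 0, 0, 1, 0.016, -0.0028, 0, 0, 0, 0, 1, 0.02, -0.0036, 0, 0, 0, 0, 1, 0.024, -0.0043, 0, 0, 0, 0, 1, 0.028, -0.005, 0, 0, 0, 0, 1, 0.032, -0.0057, 0, 0, 0, 0, 1])

```text
t: 5.5
tcp_pos: [0.5395, 0.0419, 0.0621]
tcp_rot: [-3.141, -0.005, 2.963]
contact_force: [-6.6, 0.5, 5.8]
gripper_width: 0.0006
```

Call:
send_rows(commands=[0.003, -0.0005, 0, 0, 0, 0, 1, 0.006, -0.001, 0, 0, 0, 0, 1, 0.009, -0.0016, 0, 0, 0, 0, 1])

```text
t: 5.75
tcp_pos: [0.544, 0.0411, 0.0621]
tcp_rot: [-3.142, -0.005, 2.963]
contact_force: [-6.4, 1.6, 4.0]
gripper_width: 0.0006
```

Call:
send_rows(commands=[0.003, -0.0005, 0, 0, 0, 0, 1, 0.006, -0.001, 0, 0, 0, 0, 1, 0.009, -0.0016, 0, 0, 0, 0, 1, 0.012, -0.0021, 0, 0, 0, 0, 1])

```text
t: 6.08
tcp_pos: [0.55, 0.0401, 0.0621]
tcp_rot: [-3.142, -0.005, 2.963]
contact_force: [-6.9, 1.1, 5.2]
gripper_width: 0.0002
```

Call:
send_rows(commands=[0.002, -0.0004, 0, 0, 0, 0, 1, 0.004, -0.0007, 0, 0, 0, 0, 1, 0.004, -0.0007, 0, 0, 0, 0, 1])

```text
t: 6.33
tcp_pos: [0.5521, 0.0396, 0.0621]
tcp_rot: [-3.141, -0.005, 2.963]
contact_force: [-6.1, 0.4, 4.1]
gripper_width: 0.0007
```

Call:
send_rows(commands=[0.002, -0.0004, 0, 0, 0, 0, 1, 0.004, -0.0007, 0, 0, 0, 0, 1, 0.004, -0.0007, 0, 0, 0, 0, 1])

```text
t: 6.58
tcp_pos: [0.554, 0.0392, 0.0621]
tcp_rot: [-3.141, -0.005, 2.963]
contact_force: [-6.1, -0.2, 5.3]
gripper_width: 0.0003
```

Call:
send_rows(commands=[0.002, -0.0004, 0, 0, 0, 0, 1, 0.004, -0.0007, 0, 0, 0, 0, 1, 0.004, -0.0007, 0, 0, 0, 0, 1])

```text
t: 6.83
tcp_pos: [0.5559, 0.0388, 0.0621]
tcp_rot: [-3.141, -0.005, 2.963]
contact_force: [-6.4, 0.5, 4.6]
gripper_width: 0.0003
```

Run:
```python
from h import *
s=observe();print(s['t'],s['tcp_pos'],s['contact_force'],s['ft_torque'])
im,d=get_image('scene'); save('s4',cv2.resize(im[150:340,140:380],(800,600)))
```

```text
6.8333 [0.55588838 0.03879197 0.0620833 ] [-6.36566699  0.5161185   4.57933196] [0.09622516 0.89416186 0.03410926]
```

View pics/s4.png

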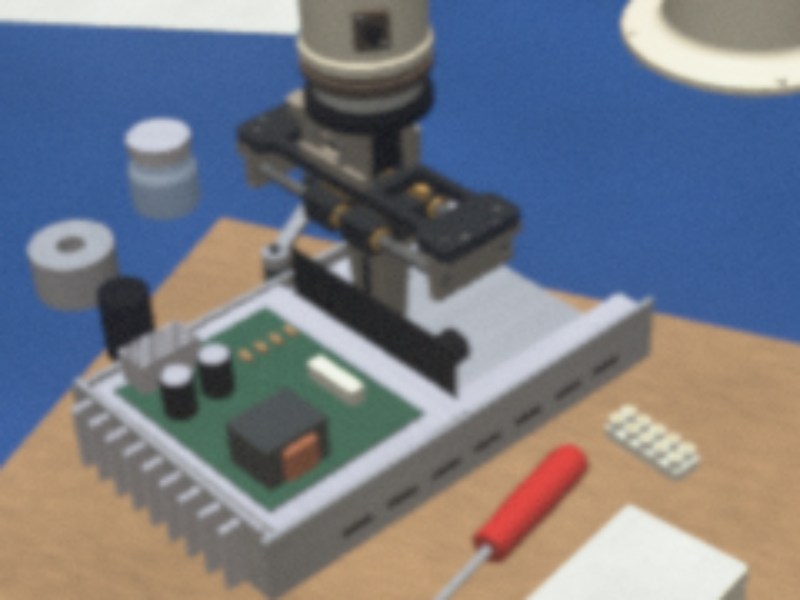

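It's a few millimetres short and still sliding level, so I'll keep going in small steps.

Call:
send_rows(commands=[0.002, -0.0004, 0, 0, 0, 0, 1, 0.004, -0.0007, 0, 0, 0, 0, 1, 0.004, -0.0007, 0, 0, 0, 0, 1])

```text
t: 7.13
tcp_pos: [0.5584, 0.0383, 0.0619]
tcp_rot: [-3.141, -0.004, 2.963]
contact_force: [-4.3, -0.3, 0.7]
gripper_width: 0.0001
```

Call:
send_rows(commands=[0.002, -0.0004, 0, 0, 0, 0, 1, 0.004, -0.0007, 0, 0, 0, 0, 1, 0.004, -0.0007, 0, 0, 0, 0, 1])

```text
t: 7.38
tcp_pos: [0.5615, 0.0379, 0.0621]
tcp_rot: [3.141, -0.001, 2.963]
contact_force: [-2.1, 1.5, -2.6]
gripper_width: 0.0004
```

Run:
```python
from h import *
s=observe();print(s['t'],s['tcp_pos'],s['contact_force'],s['ft_torque'])
im,d=get_image('scene'); save('s5',cv2.resize(im[150:340,140:380],(800,600)))
```

```text
7.3833 [0.56152984 0.03790922 0.062108  ] [-2.05662034  1.50258691 -2.59259043] [ 0.07980869  0.46818326 -0.04077191]
```

View pics/s5.png

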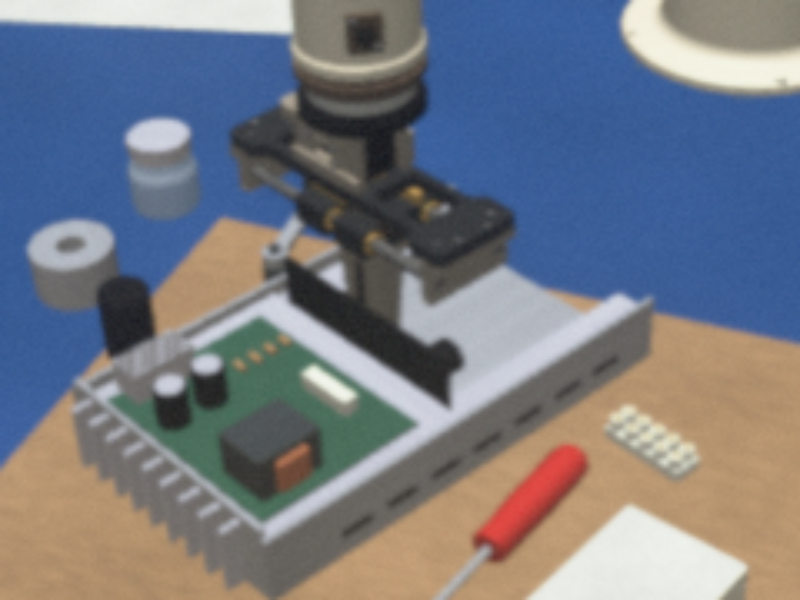

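The tray is visibly lower. One more gentle nudge should feel the stop.

Call:
send_rows(commands=[0.002, -0.0004, 0, 0, 0, 0, 1, 0.003, -0.0005, 0, 0, 0, 0, 1, 0.003, -0.0005, 0, 0, 0, 0, 1, 0.003, -0.0005, 0, 0, 0, 0, 1])

```text
t: 7.77
tcp_pos: [0.5617, 0.038, 0.0621]
tcp_rot: [-3.142, -0.004, 2.963]
contact_force: [-6.5, 0.7, 2.2]
gripper_width: 0.0006
```

It stops firmly at 0.5617. Backing off, rising and looking.

Call:
send_rows(commands=[-0.03, 0.0053, 0, 0, 0, 0, 1, -0.08, 0.0142, 0, 0, 0, 0, 1, -0.14, 0.025, 0, 0, 0, 0, 1, -0.14, 0.025, 0.08, 0, 0, 0, 1, -0.14, 0.025, 0.16, 0, 0, 0, 1, -0.14, 0.025, 0.24, 0, 0, 0, 1, -0.14, 0.025, 0.32, 0, 0, 0, 1, -0.14, 0.025, 0.32, 0, 0, 0, 1, -0.14, 0.025, 0.32, 0, 0, 0, 1, -0.14, 0.025, 0.32, 0, 0, 0, 1])

```text
t: 8.6
tcp_pos: [0.4938, 0.0499, 0.2227]
tcp_rot: [3.142, 0.002, 2.963]
contact_force: [0.6, -0.2, -0.1]
gripper_width: 0.0007
```

Run:
```python
from h import *
s=observe();print(s['t'],s['tcp_pos'].tolist(),s['tcp_rot'].tolist(),s['contact_force'])
im,d=get_image('wrist'); save('w6',im[:,:]);np.savez('w6.npz',im=im,d=d,p=s['tcp_pos'],r=s['tcp_rot'])
im,d=get_image('top'); save('t6',cv2.resize(im[100:250,190:390],(800,600)));np.savez('t6.npz',im=im,d=d)
```

```text
8.6 [0.49384357151958025, 0.04992695165215489, 0.22268968338041273] [3.141538307217097, 0.0017211517111039853, 2.962730837341163] [ 0.58944408 -0.20523399 -0.1467736 ]
```

View pics/w6.png

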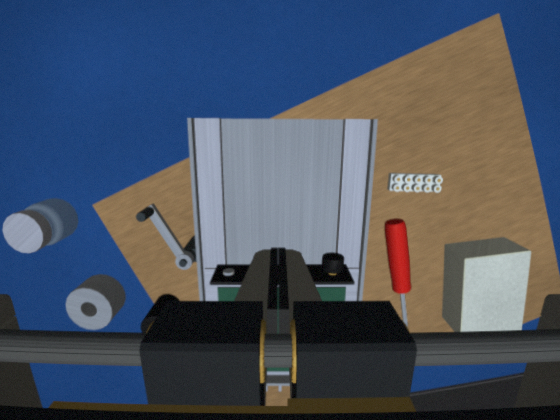

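View pics/t6.png

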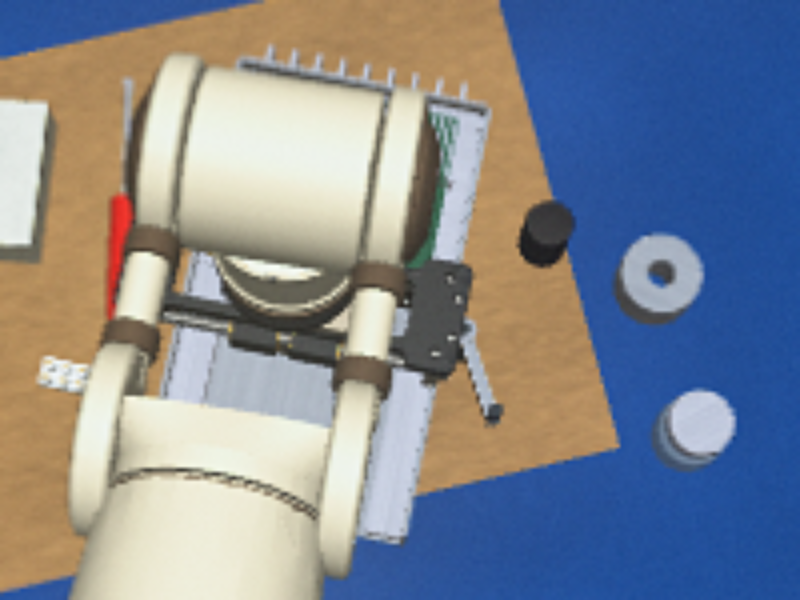

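Run:
```python
from h import *
from scipy.spatial.transform import Rotation as R
m=camera_model('wrist');z=np.load('w6.npz')
T=np.eye(4);T[:3,:3]=R.from_euler('xyz',z['r']).as_matrix();T[:3,3]=z['p'];T=T@m['tool_from_camera']
P=cloud(m,z['d'],T)
y=-.179;ex=np.array([np.cos(y),np.sin(y)]);ey=np.array([-ex[1],ex[0]]);mid=np.array([.5704,.0394])
L=np.dstack([(P[...,:2]-mid)@ex,(P[...,:2]-mid)@ey,P[...,2]])*1e3
np.set_printoptions(suppress=True)
for c in (215,240,310,345):
  for r in range(262,300,3): print(c,r,L[r,c].round(1),z['im'][r,c])
for n,p,h in [('post',(144,216),.088),('pivot',(184,263),.066)]:
    q=onplane(m,[p],h,T)[0];r=q[:2]-mid;print(n,q.round(4),(r@ex*1e3).round(1),(r@ey*1e3).round(1))
save('w6c',cv2.resize(z['im'][190:310,120:380],(800,370),interpolation=cv2.INTER_CUBIC))
```

```text
215 262 [  0.4 -76.3  39.9] [156 166 185]
215 265 [  4.8 -76.8  38.6] [152 161 181]
215 268 [  3.2 -74.6  50.2] [76 78 85]
215 271 [  2.5 -72.8  59.5] [30 35 38]
215 274 [  2.6 -71.5  66.6] [6 6 5]
215 277 [  2.3 -70.   74.4] [13 14 15]
215 280 [  3.1 -69.1  79.7] [11 10 10]
215 283 [  4.4 -68.4  83.9] [41 44 46]
215 286 [ 27.8 -76.6  46.7] [155 165 183]
215 289 [ 31.9 -76.9  46.4] [161 171 190]
215 292 [ 36.3 -77.3  45.7] [158 167 187]
215 295 [ 40.3 -77.5  45.6] [160 170 190]
215 298 [ 44.1 -77.7  45.9] [160 170 188]
240 262 [ 16.5 -51.8   3.8] [142 151 166]
240 265 [  2.  -46.8  44.6] [31 31 38]
240 268 [  2.6 -46.   51.4] [4 1 1]
240 271 [  2.2 -45.1  59.9] [14 13 12]
240 274 [  2.  -44.2  67.7] [12  4 11]
240 277 [  1.6 -43.3  75.6] [ 7  3 11]
240 280 [  2.1 -42.7  81.4] [1 2 6]
240 283 [  3.2 -42.2  85.9] [38 37 38]
240 286 [-86.8 -20.  259.9] [ 95 103 109]
240 289 [-87.1 -19.6 263.1] [51 53 48]
240 292 [-86.9 -19.4 265.3] [50 49 44]
240 295 [-87.1 -19.  268.1] [49 49 42]
240 298 [-87.6 -18.7 271.3] [50 50 46]
310 262 [16.5 38.   3.9] [136 147 161]
310 265 [ 2.3 33.7 44. ] [28 
[... 294 characters left out ...]
 264. ] [55 54 50]
310 292 [-87.3   9.5 265.9] [50 49 47]
310 295 [-87.5   9.3 268.7] [50 48 45]
310 298 [-86.9   9.2 270. ] [51 50 44]
345 262 [ 0.4 74.7 40.1] [149 159 178]
345 265 [ 2.1 73.9 44.6] [34 38 43]
345 268 [ 2.1 72.3 52.6] [0 3 5]
345 271 [ 2.5 71.  59.4] [0 0 1]
345 274 [ 2.  69.2 67.9] [8 8 6]
345 277 [ 3.  68.2 73.2] [ 7 12 12]
345 280 [ 2.3 66.6 81.2] [ 9 12 10]
345 283 [ 3.7 65.8 85.3] [45 50 52]
345 286 [28.4 75.3 45.7] [130 140 156]
345 289 [31.2 75.1 47.8] [ 85 109 110]
345 292 [34.7 75.1 48.6] [ 92 113 116]
345 295 [39.4 75.7 47.2] [102 124 128]
345 298 [43.3 75.9 47.4] [113 133 140]
post [ 0.479  -0.0787  0.088 ] -68.9 -132.5
pivot [ 0.542  -0.0616  0.066 ] -9.9 -104.5
```

View pics/w6c.png

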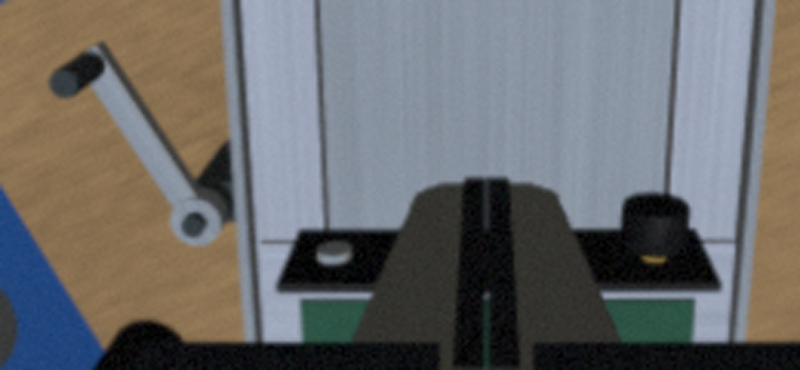

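The tray is home: panel top z ≈ 85 (was 90), plate at 46, face square and vertical. The latch pivot is at ≈ (0.540,-0.061) and the post at ≈ (0.4785,-0.0795), radius 64, bar angle ≈ 207°. I'll push the post with the outer face of the closed fingers, turning the tool as the bar swings.

```bash
cat > wp.py <<'E'
import numpy as np
p=np.array([.540,-.061]);a=np.radians(-10.25);Rm=np.array([[np.cos(a),-np.sin(a)],[np.sin(a),np.cos(a)]])
def C(th,phi,D):
    th,phi=np.radians([th,phi]);post=.065*np.array([np.cos(th),np.sin(th)])
    n=np.array([-np.sin(phi),np.cos(phi)]);return p+Rm@(post-D*n)
if __name__=='__main__':
    for th,phi,D in [(207,0,.040),(207,0,.026),(200,0,.023),(190,0,.023),(180,0,.023)]+[(180-10*i,-10*i,.023) for i in range(1,10)]+[(86,-90,.023)]:
        c=C(th,phi,D);print(th,phi,c.round(4),'shift units from (.4938,.0499):',((c-[.4938,.0499])/.5).round(3),phi/360)
E
python3 wp.py
```

```text
207 0 [ 0.4706 -0.1191] shift units from (.4938,.0499): [-0.046 -0.338] 0.0
207 0 [ 0.4731 -0.1053] shift units from (.4938,.0499): [-0.041 -0.31 ] 0.0
200 0 [ 0.4718 -0.0946] shift units from (.4938,.0499): [-0.044 -0.289] 0.0
190 0 [ 0.4709 -0.0833] shift units from (.4938,.0499): [-0.046 -0.266] 0.0
180 0 [ 0.4719 -0.0721] shift units from (.4938,.0499): [-0.044 -0.244] 0.0
170 -10 [ 0.4711 -0.0601] shift units from (.4938,.0499): [-0.045 -0.22 ] -0.027777777777777776
160 -20 [ 0.4723 -0.0481] shift units from (.4938,.0499): [-0.043 -0.196] -0.05555555555555555
150 -30 [ 0.4755 -0.0366] shift units from (.4938,.0499): [-0.037 -0.173] -0.08333333333333333
140 -40 [ 0.4808 -0.0257] shift units from (.4938,.0499): [-0.026 -0.151] -0.1111111111111111
130 -50 [ 0.4878 -0.016 ] shift units from (.4938,.0499): [-0.012 -0.132] -0.1388888888888889
120 -60 [ 0.4964 -0.0076] shift units from (.4938,.0499): [ 0.005 -0.115] -0.16666666666666666
110 -70 [ 0.5063 -0.0008] shift units from (.4938,.0499): [ 0.025 -0.101] -0.19444444444444445
100 -80 [0.5173 0.0041] shift units from (.4938,.0499): [ 0.047 -0.092] -0.2222222222222222
90 -90 [0.5289 0.0071] shift units from (.4938,.0499): [ 0.07  -0.086] -0.25
86 -90 [0.5334 0.0061] shift units from (.4938,.0499): [ 0.079 -0.088] -0.25
```

Call:
send_rows(commands=[-0.046, -0.338, 0, 0, 0, 0, 1, -0.046, -0.338, 0, 0, 0, 0, 1, -0.046, -0.338, 0, 0, 0, 0, 1, -0.046, -0.338, 0, 0, 0, 0, 1, -0.046, -0.338, 0, 0, 0, 0, 1, -0.046, -0.338, 0, 0, 0, 0, 1, -0.046, -0.338, 0, 0, 0, 0, 1, -0.046, -0.338, -0.08, 0, 0, 0, 1, -0.046, -0.338, -0.16, 0, 0, 0, 1, -0.046, -0.338, -0.16, 0, 0, 0, 1])

```text
t: 9.53
tcp_pos: [0.4654, -0.1144, 0.1349]
tcp_rot: [3.137, -0.014, 2.965]
contact_force: [-1.2, 1.4, -0.9]
gripper_width: 0.0004
```

Run:
```python
from h import *
s=observe();print(s['t'],s['tcp_pos'].tolist(),s['joint_positions'],s['contact_force'])
im,d=get_image('wrist'); save('w7',im)
im,d=get_image('scene'); save('s7',cv2.resize(im[150:340,140:380],(800,600)))
```

```text
9.5333 [0.4653720234545523, -0.11435353186953769, 0.13486473410703034] [-4.94131234e-01  8.35030739e-03  1.93797950e+00  4.62422319e-04
  1.21014829e+00 -1.88872435e+00] [-1.16523993  1.35475178 -0.89181027]
```

View pics/w7.png

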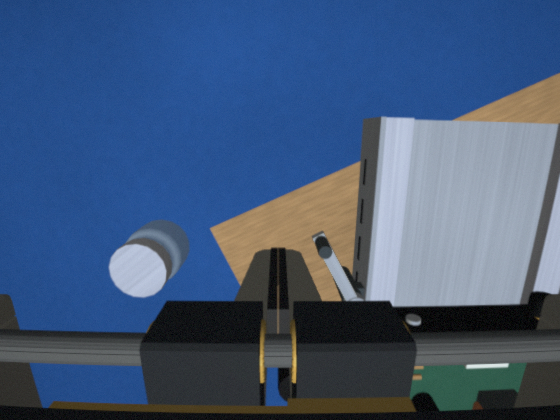

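View pics/s7.png

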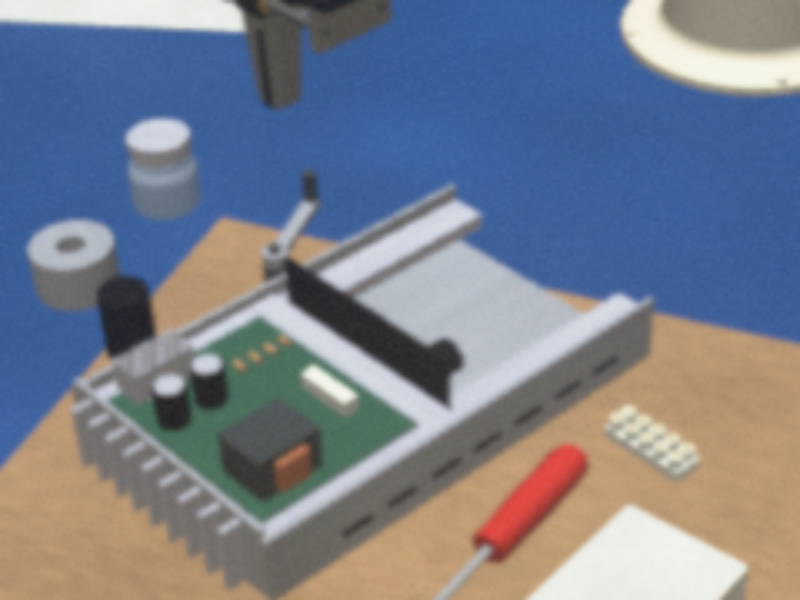

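The tray looks properly seated and the finger is to the right of the post at (320,245). Descending to post height.

Call:
send_rows(commands=[0, 0, -0.05, 0, 0, 0, 1, 0, 0, -0.1, 0, 0, 0, 1, 0, 0, -0.13, 0, 0, 0, 1, 0, 0, -0.13, 0, 0, 0, 1, 0, 0, -0.13, 0, 0, 0, 1])

```text
t: 10.05
tcp_pos: [0.4716, -0.119, 0.0796]
tcp_rot: [-3.141, 0.002, 2.964]
contact_force: [0.3, -0.6, 0.7]
gripper_width: 0.0007
```

Call:
send_rows(commands=[0.003, 0.014, 0, 0, 0, 0, 1, 0.005, 0.028, 0, 0, 0, 0, 1, 0.004, 0.039, 0, 0, 0, 0, 1, 0.002, 0.049, 0, 0, 0, 0, 1, 0.001, 0.06, 0, 0, 0, 0, 1, 0, 0.072, 0, 0, 0, 0, 1, 0.001, 0.083, 0, 0, 0, 0, 1, 0.002, 0.094, 0, 0, 0, 0, 1, 0.002, 0.094, 0, 0, 0, 0, 1])

```text
t: 10.8
tcp_pos: [0.4711, -0.0708, 0.0774]
tcp_rot: [3.141, -0.001, 2.964]
contact_force: [-0.7, -0.5, -0.2]
gripper_width: 0.0005
```

Run:
```python
from h import *
s=observe();print(s['t'],s['tcp_pos'].tolist(),s['contact_force'])
im,d=get_image('wrist'); save('w8',im)
im,d=get_image('scene'); save('s8',cv2.resize(im[150:340,140:380],(800,600)))
```

```text
10.8 [0.4711422855514181, -0.07080336240934411, 0.07737884071719883] [-0.66938741 -0.51010892 -0.1834223 ]
```

View pics/w8.png

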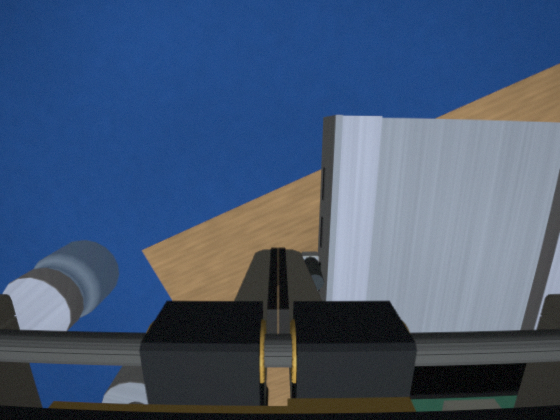

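View pics/s8.png

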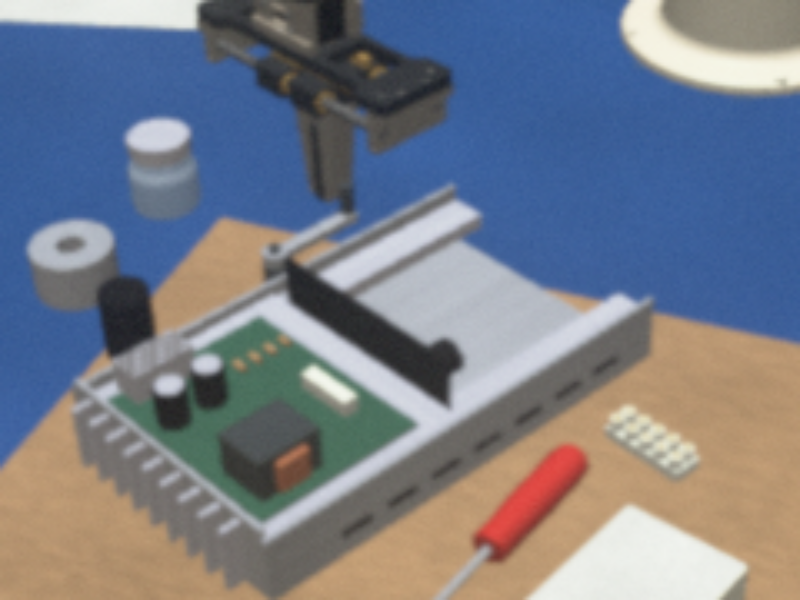

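The bar is now parallel to the wall, with the post at (348,198) in the crop against the finger. Continuing the swing with the tool turning.

Call:
send_rows(commands=[-0.001, 0.012, 0, 0, 0, -0.0139, 1, -0.002, 0.024, 0, 0, 0, -0.0278, 1, -0.001, 0.036, 0, 0, 0, -0.0417, 1, 0.001, 0.048, 0, 0, 0, -0.0556, 1, 0.004, 0.06, 0, 0, 0, -0.0694, 1, 0.007, 0.071, 0, 0, 0, -0.0833, 1, 0.012, 0.082, 0, 0, 0, -0.0972, 1, 0.018, 0.093, 0, 0, 0, -0.1111, 1, 0.025, 0.103, 0, 0, 0, -0.125, 1, 0.032, 0.112, 0, 0, 0, -0.1389, 1, 0.04, 0.121, 0, 0, 0, -0.1528, 1, 0.049, 0.129, 0, 0, 0, -0.1667, 1])

```text
t: 11.9
tcp_pos: [0.4958, -0.0074, 0.0775]
tcp_rot: [-3.141, -0.0, 1.911]
contact_force: [-0.7, -0.9, 0.4]
gripper_width: 0.0003
```

Run:
```python
from h import *
s=observe();print(s['t'],s['tcp_pos'].tolist(),s['tcp_rot'],s['contact_force'],s['joint_positions'])
im,d=get_image('scene'); save('s9',cv2.resize(im[150:340,140:380],(800,600)))
```

```text
11.9 [0.4958375408447369, -0.0074489556994595885, 0.07746959022207169] [-3.14111482e+00 -1.61187182e-04  1.91074467e+00] [-0.73930813 -0.86155206  0.39973322] [-2.59138683e-01  1.23918869e-01  1.94331431e+00 -1.55004172e-04
  1.07484499e+00 -5.99013267e-01]
```

View pics/s9.png

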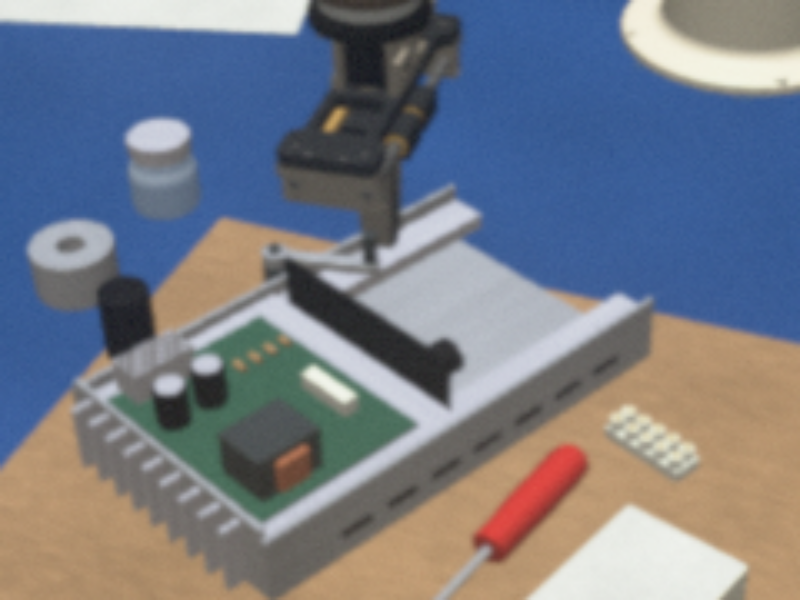

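Call:
send_rows(commands=[0.01, 0.007, 0, 0, 0, -0.0139, 1, 0.02, 0.0136, 0, 0, 0, -0.0278, 1, 0.031, 0.019, 0, 0, 0, -0.0417, 1, 0.042, 0.0234, 0, 0, 0, -0.0556, 1, 0.048, 0.025, 0, 0, 0, -0.0625, 1, 0.053, 0.027, 0, 0, 0, -0.0694, 1, 0.053, 0.027, 0, 0, 0, -0.0833, 1, 0.053, 0.027, 0, 0, 0, -0.0833, 1])

```text
t: 12.62
tcp_pos: [0.5223, 0.0059, 0.0774]
tcp_rot: [-3.141, -0.0, 1.391]
contact_force: [0.5, 0.5, -0.6]
gripper_width: 0.0003
```

Call:
send_rows(commands=[0.004, 0.0005, 0, 0, 0, 0, 1, 0.008, 0.001, 0, 0, 0, 0, 1, 0.008, 0.001, 0, 0, 0, 0, 1])

```text
t: 12.87
tcp_pos: [0.5265, 0.0065, 0.0775]
tcp_rot: [-3.142, -0.0, 1.394]
contact_force: [-0.1, 0.9, -0.6]
gripper_width: 0.0003
```

Call:
send_rows(commands=[0.004, -0.0007, 0, 0, 0, 0, 1, 0.004, -0.0007, 0, 0, 0, 0, 1, 0.004, -0.0007, 0, 0, 0, 0, 1])

```text
t: 13.12
tcp_pos: [0.5284, 0.0062, 0.0776]
tcp_rot: [3.141, -0.0, 1.393]
contact_force: [-1.2, 0.2, -0.7]
gripper_width: 0.0002
```

Pushing on in 2 mm steps until the stop is felt.

Call:
send_rows(commands=[0.004, -0.0007, 0, 0, 0, 0, 1, 0.004, -0.0007, 0, 0, 0, 0, 1, 0.004, -0.0007, 0, 0, 0, 0, 1])

```text
t: 13.37
tcp_pos: [0.5305, 0.0059, 0.0776]
tcp_rot: [3.141, -0.0, 1.392]
contact_force: [-0.6, 0.1, -0.5]
gripper_width: 0.0002
```

Call:
send_rows(commands=[0.004, -0.0007, 0, 0, 0, 0, 1, 0.004, -0.0007, 0, 0, 0, 0, 1, 0.004, -0.0007, 0, 0, 0, 0, 1])

```text
t: 13.62
tcp_pos: [0.5325, 0.0055, 0.0777]
tcp_rot: [3.141, 0.0, 1.392]
contact_force: [-0.0, -0.1, 0.3]
gripper_width: 0.0007
```

Run:
```python
from h import *
s=observe();print(s['t'],s['tcp_pos'].tolist(),s['contact_force'])
im,d=get_image('scene'); save('s10',cv2.resize(im[150:340,140:380],(800,600)))
```

```text
13.6167 [0.5325088541136078, 0.005450178714161436, 0.07765142628116373] [-0.04086989 -0.1285562   0.26794199]
```

View pics/s10.png

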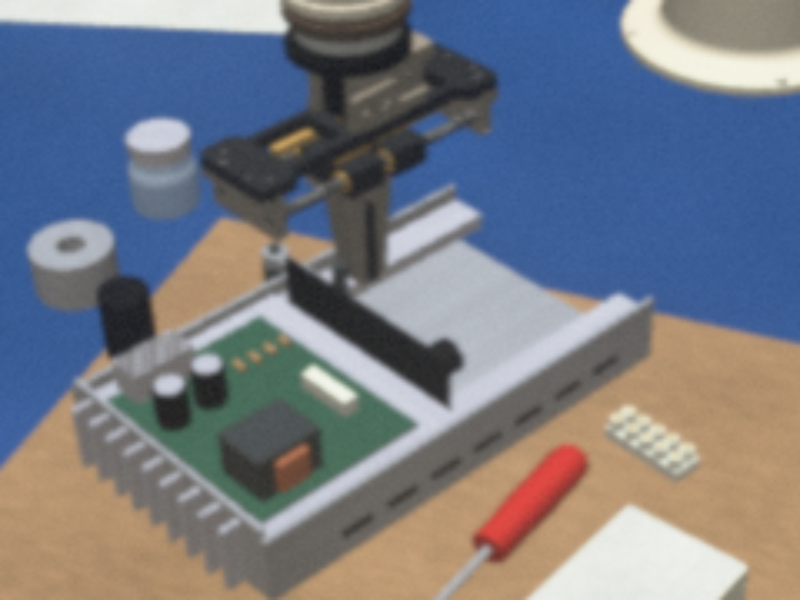

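Call:
send_rows(commands=[0.004, -0.0007, 0, 0, 0, 0, 1, 0.004, -0.0007, 0, 0, 0, 0, 1, 0.004, -0.0007, 0, 0, 0, 0, 1])

```text
t: 13.92
tcp_pos: [0.5343, 0.0051, 0.0776]
tcp_rot: [-3.141, -0.0, 1.392]
contact_force: [-0.9, 0.8, 0.4]
gripper_width: 0.0003
```

Call:
send_rows(commands=[0.003, -0.0005, 0, 0, 0, 0, 1, 0.003, -0.0005, 0, 0, 0, 0, 1, 0.003, -0.0005, 0, 0, 0, 0, 1])

```text
t: 14.17
tcp_pos: [0.5348, 0.0052, 0.0774]
tcp_rot: [-3.139, -0.0, 1.392]
contact_force: [-4.8, 0.9, 3.4]
gripper_width: 0.0007
```

Call:
send_rows(commands=[0.003, -0.0005, 0, 0, 0, 0, 1, 0.003, -0.0005, 0, 0, 0, 0, 1, 0.003, -0.0005, 0, 0, 0, 0, 1])

```text
t: 14.42
tcp_pos: [0.5351, 0.0052, 0.0773]
tcp_rot: [-3.136, 0.0, 1.392]
contact_force: [-8.7, 1.4, 6.9]
gripper_width: 0.0004
```

A firm stop is felt at 0.535 (8.7 N with 1.5 mm more commanded). Backing off, rising and moving well clear.

Call:
send_rows(commands=[-0.02, 0.0036, 0, 0, 0, 0, 1, -0.06, 0.0107, 0, 0, 0, 0, 1, -0.1, 0.018, 0, 0, 0, 0, 1, -0.1, 0.018, 0, 0, 0, 0, 1, -0.1, 0.018, 0.08, 0, 0, 0, 1, -0.1, 0.018, 0.16, 0, 0, 0, 1, -0.1, 0.018, 0.24, 0, 0, 0, 1, -0.1, 0.018, 0.3, 0, 0, 0, 1, -0.1, 0.018, 0.3, 0, 0, 0, 1])

```text
t: 15.17
tcp_pos: [0.4924, 0.0125, 0.2359]
tcp_rot: [3.126, 0.001, 1.392]
contact_force: [0.1, -0.4, 0.8]
gripper_width: 0.0005
```

Call:
send_rows(commands=[-0.4, 0.8, 0.1, 0, 0, 0, 1, -0.4, 0.8, 0.1, 0, 0, 0, 1, -0.4, 0.8, 0.1, 0, 0, 0, 1, -0.4, 0.8, 0.1, 0, 0, 0, 1, -0.4, 0.8, 0.1, 0, 0, 0, 1, -0.4, 0.8, 0.1, 0, 0, 0, 1, -0.4, 0.8, 0.1, 0, 0, 0, 1, -0.4, 0.8, 0.1, 0, 0, 0, 1, -0.4, 0.8, 0.1, 0, 0, 0, 1, -0.4, 0.8, 0.1, 0, 0, 0, 1, -0.4, 0.8, 0.1, 0, 0, 0, 1, -0.4, 0.8, 0.1, 0, 0, 0, 1])

```text
t: 16.17
tcp_pos: [0.2852, 0.4185, 0.2783]
tcp_rot: [-3.141, -0.003, 1.398]
contact_force: [0.2, 0.1, -0.2]
gripper_width: 0.0004
```

Run:
```python
from h import *
s=observe();print(s['t'],s['tcp_pos'].tolist(),s['contact_force'])
im,d=get_image('scene'); save('s11',cv2.resize(im[150:340,140:380],(800,600),interpolation=cv2.INTER_CUBIC));
im,d=get_image('top'); save('t11',cv2.resize(im[100:250,190:390],None,fx=3.8,fy=3.7,interpolation=cv2.INTER_CUBIC));np.savez('t11.npz',im=im,d=d)
save('t11f',im)
```

```text
16.1667 [0.2851683733454956, 0.4184633046115165, 0.2782718997447172] [ 0.16613014  0.0853327  -0.19941164]
```

View pics/s11.png

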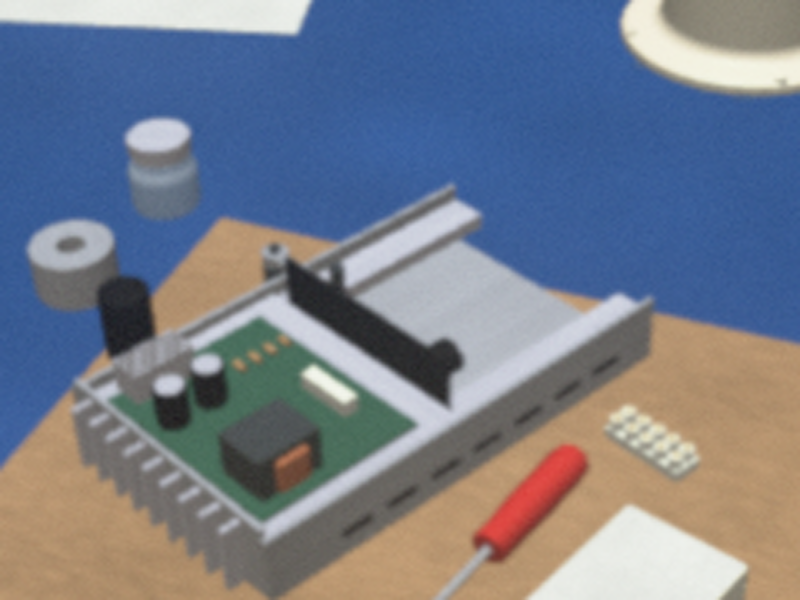

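View pics/t11.png

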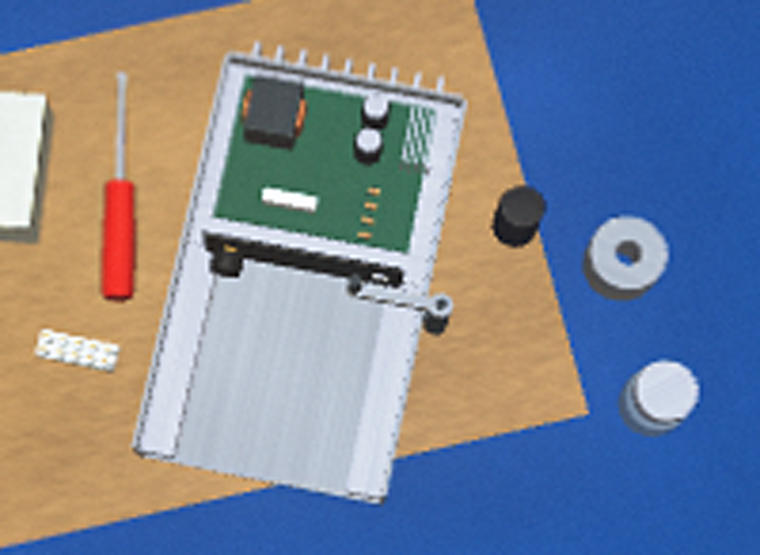

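Run:
```python
from h import *
m=camera_model('top');c=lambda l:[(x/3.8+190-.37,y/3.7+100-.37) for x,y in l]
pv=onplane(m,c([(441,304)]),.068)[0];po=onplane(m,c([(355,286)]),.088)[0]
d=(po-pv)[:2];print(np.hypot(*d),np.degrees(np.arctan2(d[1],d[0]))+10.25)
be=onplane(m,c([(366,294)]),.064)[0];d=(be-pv)[:2];print('bar dir',np.degrees(np.arctan2(d[1],d[0]))+10.25)
a=np.load('top0.npz')['im'].astype(int);b=np.load('t11.npz')['im'].astype(int)
D=(abs(a-b).max(2)>60).astype(np.uint8);n,l,st,_=cv2.connectedComponentsWithStats(D)
print([s.tolist() for s in st[1:] if s[4]>15])
```

```text
0.0642665702790517 93.54333998894887
bar dir 92.35944348219304
[[241, 119, 69, 74, 2535], [259, 150, 15, 9, 62], [305, 185, 11, 21, 84], [237, 188, 55, 15, 300], [0, 210, 185, 210, 16742], [290, 360, 18, 18, 76], [275, 362, 25, 17, 65], [314, 370, 10, 11, 18], [273, 375, 13, 2, 16], [314, 384, 16, 29, 177], [220, 392, 33, 28, 271]]
```

The top view gives the bar at 92–93.5°, within its pixel error of 90°. A closer wrist view from a safe height should settle it.

Call:
send_rows(commands=[0.33, -0.78, -0.06, 0, 0, 0.02, 1, 0.33, -0.78, -0.06, 0, 0, 0.04, 1, 0.33, -0.78, -0.06, 0, 0, 0.06, 1, 0.33, -0.78, -0.06, 0, 0, 0.08, 1, 0.33, -0.78, -0.06, 0, 0, 0.1, 1, 0.33, -0.78, -0.06, 0, 0, 0.12, 1, 0.33, -0.78, -0.06, 0, 0, 0.14, 1, 0.33, -0.78, -0.06, 0, 0, 0.16, 1, 0.33, -0.78, -0.06, 0, 0, 0.18, 1, 0.33, -0.78, -0.06, 0, 0, 0.2, 1, 0.33, -0.78, -0.06, 0, 0, 0.22, 1, 0.33, -0.78, -0.06, 0, 0, 0.25, 1])

```text
t: 17.27
tcp_pos: [0.4515, 0.0238, 0.2476]
tcp_rot: [-3.141, 0.001, 2.662]
contact_force: [0.1, 0.6, -0.0]
gripper_width: 0.0005
```

Call:
send_rows(commands=[0, 0, 0, 0, 0, 0, 1, 0, 0, 0, 0, 0, 0, 1, 0, 0, 0, 0, 0, 0, 1, 0, 0, 0, 0, 0, 0, 1])

```text
t: 17.6
tcp_pos: [0.4507, 0.0276, 0.2479]
tcp_rot: [3.141, -0.0, 2.659]
contact_force: [0.3, 0.6, -0.3]
gripper_width: 0.0004
```

Run:
```python
from h import *
s=observe();print(s['t'],s['tcp_pos'].tolist(),s['tcp_rot'].tolist(),s['contact_force'])
im,d=get_image('wrist'); np.savez('w12.npz',im=im,d=d,p=s['tcp_pos'],r=s['tcp_rot']);save('w12',im)
```

```text
17.6 [0.450737685722909, 0.0276228508273959, 0.24785101882800678] [3.1414367942318338, -0.0001232810742626267, 2.6587239783516967] [ 0.32633834  0.56933315 -0.29232767]
```

View pics/w12.png

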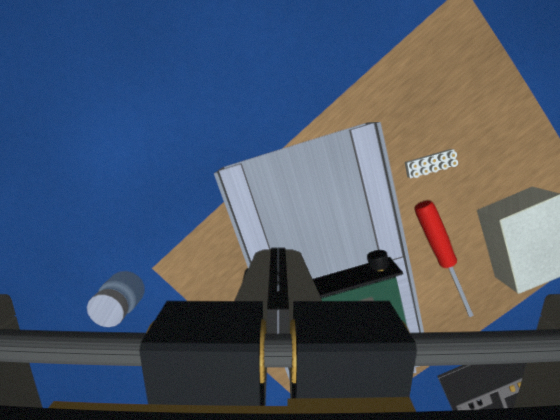

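The gripper hides the latch, so I'll shift left and square up.

Call:
send_rows(commands=[0.04, 0.09, -0.02, 0, 0, 0.02, 1, 0.04, 0.09, -0.02, 0, 0, 0.04, 1, 0.04, 0.09, -0.02, 0, 0, 0.048, 1, 0.04, 0.09, -0.02, 0, 0, 0.048, 1, 0.04, 0.09, -0.02, 0, 0, 0.048, 1, 0.04, 0.09, -0.02, 0, 0, 0.048, 1])

```text
t: 18.15
tcp_pos: [0.4709, 0.0725, 0.2381]
tcp_rot: [-3.142, 0.0, 2.96]
contact_force: [-0.6, 1.1, -0.6]
gripper_width: 0.0006
```

Run:
```python
from h import *
s=observe();print(s['t'],s['tcp_pos'].tolist(),s['tcp_rot'].tolist(),s['contact_force'])
im,d=get_image('wrist'); np.savez('w13.npz',im=im,d=d,p=s['tcp_pos'],r=s['tcp_rot']);save('w13',cv2.resize(im[200:310,110:310],(800,440),interpolation=cv2.INTER_CUBIC))
```

```text
18.15 [0.47091529666262627, 0.07247870689698843, 0.23809885056874355] [-3.141576614944498, 0.0004459065991395672, 2.9599153945729477] [-0.64458329  1.06889963 -0.64382866]
```

View pics/w13.png

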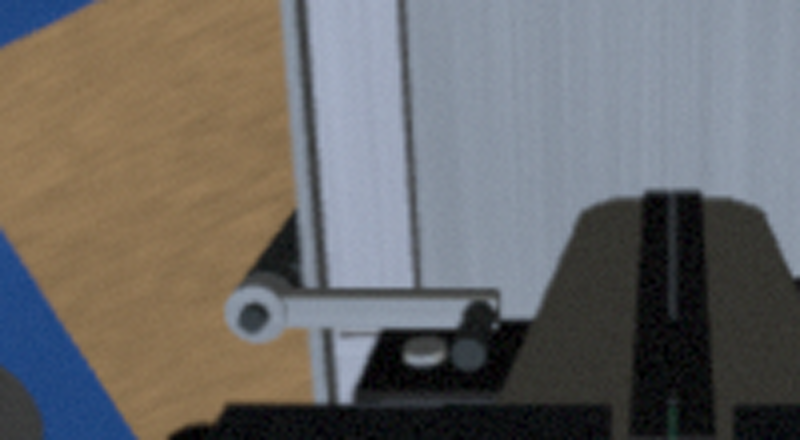

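In the enlarged wrist view the bar's edges stay at row ~297 from column 285 to 497. It lies parallel to the panel, right behind it, with a gap. The latch is fully across. Retreating and settling.

Call:
send_rows(commands=[-0.2, 0.5, 0.1, 0, 0, 0, 1, -0.2, 0.5, 0.1, 0, 0, 0, 1, -0.2, 0.5, 0.1, 0, 0, 0, 1, -0.2, 0.5, 0.1, 0, 0, 0, 1, -0.2, 0.5, 0.1, 0, 0, 0, 1, -0.2, 0.5, 0.1, 0, 0, 0, 1, -0.2, 0.5, 0.1, 0, 0, 0, 1, -0.2, 0.5, 0.1, 0, 0, 0, 1, -0.2, 0.5, 0.1, 0, 0, 0, 1, -0.2, 0.5, 0.1, 0, 0, 0, 1, -0.2, 0.5, 0.1, 0, 0, 0, 1, -0.2, 0.5, 0.1, 0, 0, 0, 1])

```text
t: 19.2
tcp_pos: [0.3716, 0.321, 0.2876]
tcp_rot: [-3.141, -0.0, 2.959]
contact_force: [0.4, -0.3, 0.0]
gripper_width: 0.0004
```

Run:
```python
from h import *
s=observe();print(s['t'],s['tcp_pos'],s['qvel'].round(3),s['contact_force']);print(hand_in())
```

```text
19.2 [0.37159593 0.32099026 0.28756444] [ 0.003 -0.001 -0.004  0.    -0.     0.002] [ 0.39692765 -0.29921443  0.039957  ]
the job is handed in; nothing more can be done
None
```

The tray is home in its notches and the latch bar is fully across behind the panel. I handed the job in at 19.2 s.

- **Tray:** I pushed it by the panel with the closed fingertips, at about 6–8 N by the readings between moves, until it dropped. The panel top measured 85 mm above the bench (90 before the drop), and the face was upright and square. One more nudge stopped firmly.
- **Latch:** I swung the bar by its post with the outside of the fingers until it stopped firmly, at 8.7 N. The last wrist view showed it parallel to the panel with a gap.
- **Other things:** The before-and-after top pictures show no change at any of the listed bystanders. The arm finished clear, at about 0.29 m height and with no contact force.

One check disagreed slightly. The top camera gave the bar at 92–93.5° instead of 90°, which is about its one-pixel error. The firm stop and the wrist view both fit fully closed.

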